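# Press a label holder behind the tube rack's lip and keep it home

## Robot

A 6-joint arm with a two-finger parallel gripper is mounted at the origin on the work surface. World frame = base frame: x ahead of the robot, y to its left, z up, the work surface at z = 0. Lengths are in m, angles in rad, forces in N, time in s.
With the tool pointing down it reaches from about 0.325 to 0.75 m from the base axis. Payload 7.6 kg.
Tool frame: the origin (TCP) lies on the centre line of the jaws, within the pads' length; the fingertips stand 17 mm ahead of it and the grasp point (between the pads) lies 2 mm behind it (finger_overhang is the distance from the TCP to the fingertips, in m); z points along the fingers, x is the direction in which the jaws open and shut, and the axes are right-handed (so a half turn about z gives the same grasp; the last joint's range is limited). The gripper opens to 85 mm and grips with 20 to 120 N. Pads are 22 mm wide; open, the fingers measure 114 mm over their backs; the gripper's body (76 mm by 85 mm) begins 54 mm behind the grasp point. The pads swing forward as they close: fully open they stand 13 mm farther back than shut.
Start: joints at [-0.07, 0.052, 1.401, -0, 1.689, -0.07], TCP at [0.525, 0, 0.21] pointing down, gripper open.
Joint ranges: [-2.9, 2.9], [-0.91, 2.17], [0.12, 2.37], [-1.06, 4.2], [0.26, 2.73], [-2.93, 2.93]. Speed limits (rad/s): [2.57, 2.57, 3.01, 3.14, 3.14, 3.14].

## Interface

Orientations are given as a rotation vector (axis times angle).
In Python, from station import * gives the robot as it stands.
- The arm moves only by the tool send_rows, never from a script. Its argument "increments" is a list of rows, each an object of numbers: "dx", "dy", "dz": the shift along the tool's x, y, z in mm; "rx", "ry", "rz": the turn, a rotation vector about the tool's x, y, z in degrees. In form: [{"dx": .., "dy": .., "dz": .., "rx": .., "ry": .., "rz": ..}, ...]. A call has 1 to 5 rows; each row shifts and turns the commanded pose from where the row before left it, along the tool's axes as they then stand; what a row does not reach is not made up. A row lasts 1/10 s, in which the tool goes at most 50 mm and 8.59 degrees, less where a joint would pass 70% of its speed; a pose out of reach is approached as far as the arm can. A call is refused whole if a number of a shift passes 50 or a number of a turn 8.59, either way. A call with a gripper value outside its range is refused whole. "jaw" is the finger opening in mm, from 0 to 85.4, set as the call begins (left out, the last holds). The fingers move at their own pace and stop on an object; the grip force is fixed at half the most. Time passes only in rows, so rows that do not move let the fingers close. It gives the time, the measured TCP pose, the force and the opening at its end, in the units of the state.
- state(): the state, without advancing time (a new reading comes with each control period).
- read_camera(name): name is "scene" or "side" or "wrist"; returns (picture, depth): 480x640x3 uint8, blue, green, red; 480x640 float32, m along the optical axis (not along the pixel's ray), 0 where there is no reading.
- calibration(name): a dict with "K" (3x3 intrinsics, pixels), "k1" (the pictures are not rectified: a ray, as slopes to the right and down, at radius r is drawn at 1 + k1 r^2 times it, then the intrinsics apply), "world_to_cam" (4x4, takes a point from world to camera coordinates); the wrist camera has in their place "T_tool_cam" (4x4, takes a point from camera to tool coordinates, whose origin is the TCP and whose axes are the tool frame's). Camera axes: x right, y down, z forward; pixel columns grow to the right and rows downward; lengths in m; the calibration is good to about 2 mm. A picture is of the moment at which its call begins: read the wrist's pose just before it. calibration takes no time and is no camera call.
- close_job(): hands the job in, once; it reports no verdict.
The state is a dict: "clock": time; "joint_positions": joint angles; "qd": joint speeds; "joint_efforts": joint torques, N m; "eef_pos": TCP position; "tool_rot": TCP orientation; "contact_force": force on the tool from outside, world axes, zero at the start; "wrist_torque": the same for the moment, N m; "opening": opening from 0.0 (shut) to 1.0 (fully open).
Only numpy, scipy, OpenCV 4.12 (cv2) and the standard library are available. Lean on these libraries where they do the work, as an engineer would, in place of code of your own. Each camera call takes 0.05 s, during which the arm holds its last target.

## Task

Lift the red label holder out of the grey stand and push its blade down behind the lip of the yellow tube rack's label rail, against the sprung foot, until its shoulders sit down on the rail's grey end blocks. Finish while still holding it pressed fully home there: do not let go, or the spring lifts it again. Leave the blue label holder, the jar and the tip box where they are.

Things in the scene. Friction and masses are not known exactly. Their poses are not given: they have to be found in the camera images.
- red_grip (a point): Centre of the panel of the upright red label holder: panel 14 mm thick (x), 100 wide (y), 46 tall (z up), red with a white card on both faces. Below it a central blade. The panel's underside (shoulders beside the blade) is 23 mm below this point, the blade's lower edge 68 mm below. A half turn about z makes no difference. Grip the panel across its thickness.
- red_holder: The red label holder, 60 g; origin at the centre of the blade's lower edge, 68 mm below red_grip, same axes. The blade is 5 mm thick (x), 60 mm wide (y) and reaches 45 mm below the panel.
- blue_grip (a point): Centre of the panel of the blue label holder, same shape as the red one; it stays in the stand.
- holder_stand: Fixed grey block 140 (x) x 130 (y) x 52 mm tall, origin at the centre of its underside. Two slots 8 mm wide (x), 65 mm long (y), 48 mm deep, at x = -37.5 and +37.5 mm, open at the top; a holder stands in each, shoulders on the block's top, red and blue in either order, panels 75 mm apart.
- tube_rack: Fixed yellow rack, label rail on its +x side; origin on the bench below the slot's middle. Body 200 mm wide (y), 58 tall, x = -134 to -19 mm; tube caps to 70 mm height at x = -126 to -62. The slot between body and white lip runs along y: 9 mm wide (x), 74 long, mouth flared at 45 degrees to 19 mm over its top 10 mm. Grey end blocks, y = 37 to 53 mm either side, tops at 58 mm.
- rail_mouth (a point): Middle of the slot's mouth, level with the tops of the grey end blocks (58 mm above the bench); x across the slot (away from the rack), y along it, z up. When the holder is fully home its shoulders rest on the end blocks: red_grip is then 23 mm above this point, the blade's lower edge 45 mm below it.
- sprung_foot (a joint): Red sprung foot 50 mm long at the slot's bottom; reads how far it is pushed down, m: 0 free (top 37 mm below the mouth), 0.008 with the holder fully home. The spring pushes up with 3.5 N at first, 9 N at home, and lifts the holder when released. A small red pointer outside the lip sinks with it to the middle of a green band.
- reagent_jar: Amber jar, 56 mm across, 85 mm tall, loose, a bystander; origin at the centre of its underside.
- tip_box: Yellow box with white lid, 74 x 104 x 57 mm tall, loose, a bystander; origin at the centre of its underside.
There are look-alikes about, which are no part of the job. What is meant by the red_holder is not green, and is the larger of those in its own colour.

How it is judged:
On the way, in this order (a step that is already met when the one before it is completed fails the run):
1. the red holder is lifted clear of the stand in the gripper (height (world z) of red_grip above 0.122 m and contact force between the fingers and red_holder above 0.3 N), for 0.1 s.
2. its blade is in the slot behind the lip, at least 20 mm deep (x of red_grip in the frame of rail_mouth between -0.006 and 0.006 m and y of red_grip in the frame of rail_mouth between -0.012 and 0.012 m and z of red_grip in the frame of rail_mouth between 0.015 and 0.048 m), for 0.1 s.
At the end, for the whole second after the job is handed in: Fingers still press the red holder (over 1 N); sprung foot down over 6 of 8 mm; panel centre within 2.5 mm of home height, 6 mm across, 12 mm along the slot; upright within 0.1 rad, aligned within 0.12 rad, still, off the stand; bystanders within 20 mm of their starts (value of joint sprung_foot above 0.006 m and x of red_grip in the frame of rail_mouth between -0.006 and 0.006 m and y of red_grip in the frame of rail_mouth between -0.012 and 0.012 m and z of red_grip in the frame of rail_mouth between 0.019 and 0.0255 m and angle between red_grip's own z axis and vertical below 0.1 rad and angle between the y axis of red_grip and the y axis of rail_mouth, either way round below 0.12 rad and contact force between the fingers and red_holder above 1 N and contact force between holder_stand and red_holder below 0.05 N and linear speed of red_holder below 0.02 m/s and distance of each of blue_grip, reagent_jar, tip_box from where it was at the start of the episode below 0.02 m); the arm keeps its last pose, push and grip.
It fails at once if the blue holder, the jar or the tip box is moved more than 20 mm (distance of any of blue_grip, reagent_jar, tip_box from where it was at the start of the episode above 0.02 m).
It also fails if it takes over 42 s, if anything falls off the work surface, if the arm or the gripper's body presses on something with over 40 N, if the wrist force passes 120 N, or if a joint passes its speed limit or range.

## Working session

There is one attempt and no reset: what is moved stays moved. The work goes in short steps, Python scripts to look and compute and a tool call to move; the robot and the scene stay as the last step left them, time stands still between calls to the robot, and variables do not carry over. Pictures are saved under pics/ and viewed, and the job is handed in when it is done.

Besides the shell and the picture viewer there is one more tool, called as name([rows], argument=value, ...), one row to a line, values as JSON. send_rows: Moves the arm, as the interface text tells. Its arguments: {"type":"object","properties":{"increments":{"type":"array"},"jaw":{"type":"number"}},"required":["increments"]}

```bash
ls; mkdir -p pics; python3 - <<'E'
from station import *
import cv2,numpy as np
print(state())
for n in ("scene","side","wrist"):
    im,d=read_camera(n); cv2.imwrite(f"pics/{n}0.png",im); np.savez(f"{n}0.npz",im=im,d=d)
    c=calibration(n); print(n,{k:np.round(v,4).tolist() for k,v in c.items()}, (d>0).mean())
E
```

```text
pics
{'clock': 0.0, 'joint_positions': array([-7.03050457e-02,  5.28536741e-02,  1.40173122e+00,  1.32825474e-05,
        1.68861392e+00, -7.03233261e-02]), 'qd': array([-0.0001095 , -0.00029819, -0.00026969, -0.00083497, -0.00237963,
       -0.00102287]), 'joint_efforts': array([ 8.02730119e-04, -3.81666934e+01, -3.60182977e+01,  8.43031398e-05,
        6.19437444e-03, -2.66336252e-05]), 'eef_pos': array([5.24660455e-01, 4.81981374e-05, 2.09260335e-01]), 'tool_rot': array([-3.14146565e+00, -3.11492737e-05,  2.51514811e-03]), 'contact_force': array([-0.24251837,  0.37984341, -0.65835872]), 'wrist_torque': array([-0.02597854, -0.00113118,  0.00433147]), 'opening': 0.9994266248753338}
scene {'K': [[507.6924, 0.0, 322.0056], [0.0, 507.6924, 247.45], [0.0, 0.0, 1.0]], 'k1': -0.1185, 'world_to_cam': [[0.0866, 0.9962, 0.0023, -0.0886], [0.8307, -0.0709, -0.5521, -0.4626], [-0.5499, 0.0497, -0.8337, 1.2603], [0.0, 0.0, 0.0, 1.0]]} 0.9957682291666666
side {'K': [[554.1029, 0.0, 315.1976], [0.0, 554.1029, 242.448], [0.0, 0.0, 1.0]], 'k1': 0.0109, 'world_to_cam': [[-0.8941, -0.4475, 0.0172, 0.5651], [-0.3217, 0.6152, -0.7197, 0.2207], [0.3115, -0.649, -0.6941, 0.8086], [0.0, 0.0, 0.0, 1.0]]} 0.9959895833333333
wrist {'K': [[384.6718, 0.0, 320.8957], [0.0, 384.6718, 234.1514], [0.0, 0.0, 1.0]], 'k1': -0.0242, 'T_tool_cam': [[1.0, -0.0003, 0.0003, -0.0006], [0.0002, 0.9607, 0.2777, -0.0711], [-0.0004, -0.2777, 0.9607, -0.1648], [0.0, 0.0, 0.0, 1.0]]} 0.995966796875
```

View pics/scene0.png

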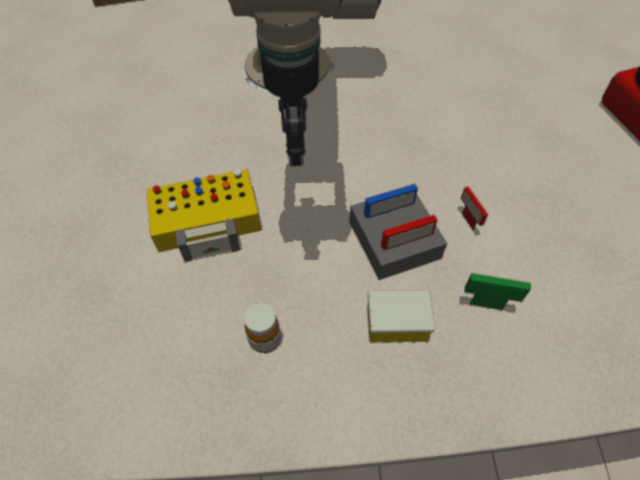

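View pics/side0.png

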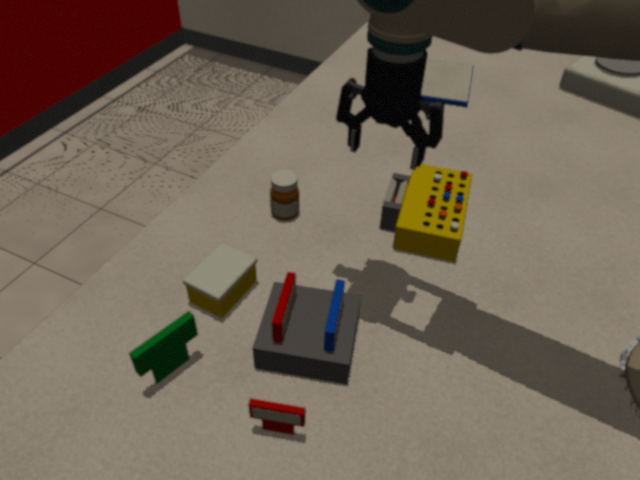

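View pics/wrist0.png

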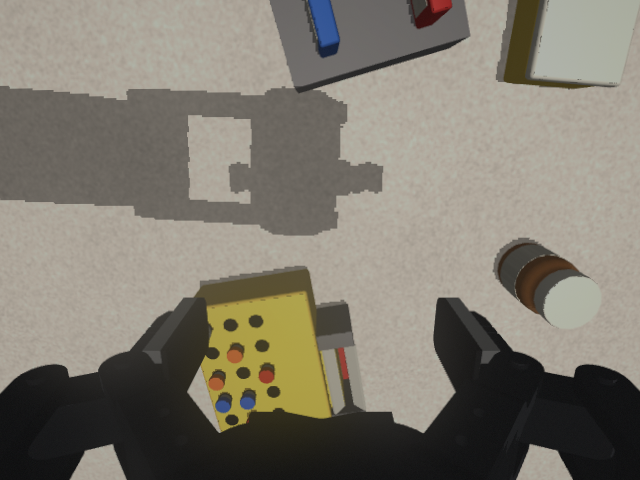

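The scene picture shows the grey stand at (397,230). It holds the blue panel at (390,200) and the red panel at (410,232). The yellow rack is at (203,208) with its rail at (207,238). The jar is at (262,325) and the tip box at (400,315).

Things that could be taken for the red holder:
- the red panel in the stand, scene (410,232)
- the small red holder, scene (474,207)
- the red box at the edge, scene (625,100)
- the green holder, scene (497,290)

I choose the one in the stand, since it is red and the larger of the two red holders. A crop will check that.

```bash
cat > h.py <<'E'
import numpy as np,cv2
from station import *
from scipy.spatial.transform import Rotation as R
def ray(n,px,T=None):
    c=calibration(n);K=np.array(c["K"]);k=c["k1"]
    px=np.atleast_2d(np.array(px,float))
    s=cv2.undistortPoints(px[:,None],K,np.array([k,0,0,0,0.]))[:,0] 
    # iterate polish (draw = s*(1+k r^2))
    d=np.c_[s,np.ones(len(s))]
    if n=="wrist": M=T@np.array(c["T_tool_cam"])
    else: M=np.linalg.inv(np.array(c["world_to_cam"]))
    return M[:3,3],d@M[:3,:3].T
def onz(n,px,z,T=None):
    o,d=ray(n,px,T); t=(z-o[2])/d[:,2]; return o+d*np.reshape(t,(-1,1))
def dep(n,px,D,T=None):
    o,d=ray(n,px,T); p=np.atleast_2d(px).astype(int); return o+d*D[p[:,1],p[:,0]][:,None]
def toolT():
    s=state();T=np.eye(4);T[:3,:3]=R.from_rotvec(s["tool_rot"]).as_matrix();T[:3,3]=s["eef_pos"];return T
E
python3 - <<'E'
from h import *
a=np.load("scene0.npz");b=np.load("side0.npz");w=np.load("wrist0.npz")
def crop(im,x0,y0,x1,y1,f): return cv2.resize(im[y0:y1,x0:x1],(400,300),interpolation=cv2.INTER_CUBIC)
im=np.vstack([np.hstack([crop(a["im"],340,170,460,260,0),crop(b["im"],240,260,380,365,0)]),
 np.hstack([crop(a["im"],140,165,280,270,0),crop(b["im"],360,155,480,245,0)])])
cv2.imwrite("pics/c1.png",im)
T=toolT()
for n,z in (("scene",a),("side",b),("wrist",w)):
    I=z["im"];D=z["d"];hsv=cv2.cvtColor(I,cv2.COLOR_BGR2HSV)
    for col,m in (("red",((hsv[...,0]<6)|(hsv[...,0]>174))&(hsv[...,1]>170)&(hsv[...,2]>60)),("blue",(hsv[...,0]>105)&(hsv[...,0]<125)&(hsv[...,1]>150)&(hsv[...,2]>60))):
        k,l,s,c=cv2.connectedComponentsWithStats(m.astype(np.uint8))
        for i in range(1,k):
            if s[i,4]<150: continue
            v,u=np.where(l==i); P=dep(n,np.c_[u,v],D,T)
            ok=(abs(P[:,2]-.098)<.004)
            print(n,col,c[i].round(),s[i,4],P.mean(0).round(3),"top",ok.sum(),end=" ")
            if ok.sum()>20:
                r=cv2.minAreaRect((P[ok,:2]*1000).astype(np.float32)); print(r,P[ok].mean(0))
            else: print()
E
```

```text
scene red [626.  96.] 1347 [0.248 0.772 0.071] top 240 ((217.63580322265625, 780.5902099609375), (48.19884490966797, 101.61857604980469), 66.7960205078125) [0.21745478 0.7861905  0.0972666 ]
scene red [477. 204.] 158 [0.531 0.331 0.064] top 0 
scene red [406. 228.] 429 [0.595 0.181 0.095] top 363 ((591.91748046875, 187.42393493652344), (14.151545524597168, 97.9305419921875), 16.311800003051758) [0.59280232 0.18626248 0.09723412]
scene blue [388. 196.] 359 [0.527 0.16  0.098] top 292 ((520.3494262695312, 166.87782287597656), (12.962282180786133, 97.74236297607422), 16.036373138427734) [0.52120192 0.16667924 0.0970587 ]
side red [70. 47.] 14837 [ 2.437 -1.105 -0.452] top 0 
side red [283. 299.] 492 [0.586 0.198 0.101] top 489 ((588.7885131835938, 191.524658203125), (14.00417423248291, 98.39725494384766), 16.197160720825195) [0.58761511 0.1948818  0.09769227]
side red [277. 407.] 407 [0.521 0.333 0.067] top 0 
side blue [334. 308.] 468 [0.514 0.178 0.102] top 465 ((517.26123046875, 170.33999633789062), (13.108719825744629, 99.30398559570312), 16.015987396240234) [0.51569171 0.17541535 0.09772332]
wrist red [439.   5.] 245 [0.6   0.144 0.099] top 245 ((600.2595825195312, 144.016357421875), (13.693745613098145, 7.486606121063232), 0.8164581060409546) [0.6001011  0.14434681 0.09896946]
wrist blue [324.  22.] 970 [0.526 0.134 0.1  ] top 966 ((526.1401977539062, 134.88758850097656), (13.501182556152344, 29.753938674926758), 15.397321701049805) [0.52611617 0.13416158 0.09904025]
```

View pics/c1.png

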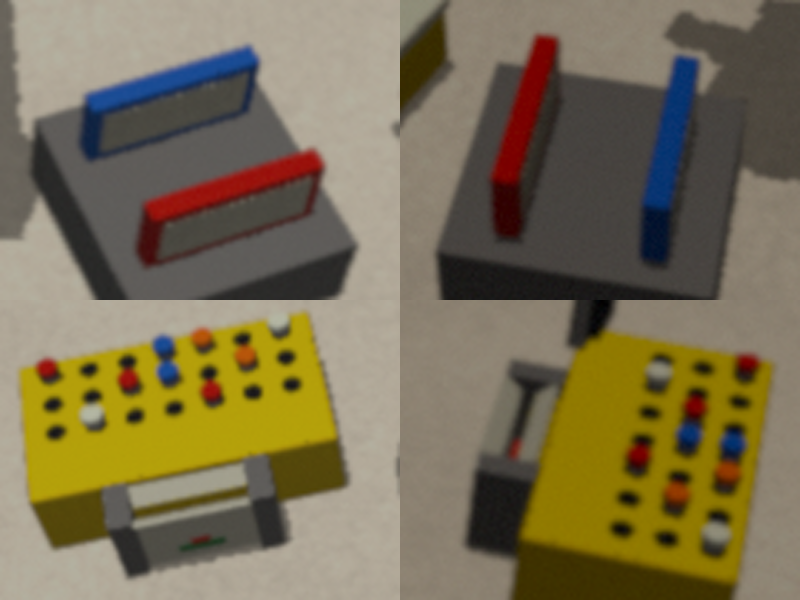

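The crop confirms the red panel is the large one, with top-face corners at about scene (384,232) and (435,219). The rail slot is between two grey end blocks on the rack's near face. Next I measure the rack pose.

```bash
python3 - <<'E'
from h import *
T=toolT()
for n in ("scene","side","wrist"):
    z=np.load(n+"0.npz");I=z["im"];D=z["d"];hsv=cv2.cvtColor(I,cv2.COLOR_BGR2HSV)
    m=(hsv[...,0]>20)&(hsv[...,0]<32)&(hsv[...,1]>170)&(hsv[...,2]>60)
    v,u=np.where(m);P=dep(n,np.c_[u,v],D,T)
    ok=(abs(P[:,2]-.058)<.006)&(P[:,1]<0.1)
    Q=P[ok]; r=cv2.minAreaRect((Q[:,:2]*1000).astype(np.float32));print(n,r,np.median(Q[:,2]))
    for rect in [r]:
        (cx,cy),(w,h),a=rect
        if w>h: a-=90
        e=np.array([np.cos(np.radians(a)),np.sin(np.radians(a))])
        f=np.array([cx,cy])+e*min(w,h)/2+e*19; print(" rail est",f,a)
    # dark grey end blocks at z=.058
    v,u=np.where((hsv[...,1]<60)); P=dep(n,np.c_[u,v],D,T)
    f=np.array([cx,cy])/1000; e3=np.array([-e[1],e[0]])
    q=(P[:,:2]-f); lx=q@e; ly=q@e3
    ok=(abs(P[:,2]-.058)<.004)&(lx>.04)&(lx<.12)&(abs(ly)<.07)
    if ok.sum()>10:
        r=cv2.minAreaRect((P[ok,:2]*1000).astype(np.float32)); print("  greytop",ok.sum(),r,"local x",np.percentile(lx[ok],[2,98])*1000,"y",np.percentile(ly[ok],[2,98])*1000)
E
```

```text
scene ((474.2081298828125, -180.92343139648438), (115.82353210449219, 197.59861755371094), 9.519768714904785) 0.05784313077878789
 rail est [ 550.06071298 -168.20315644] 9.519768714904785
  greytop 466 ((548.5975952148438, -167.86216735839844), (35.945289611816406, 105.21831512451172), 10.303950309753418) local x [59.42636548 91.6882367 ] y [-50.75540866  52.10024089]
side ((472.6020202636719, -177.4420166015625), (114.19355010986328, 202.65184020996094), 9.623289108276367) 0.05796444652464661
 rail est [ 547.62797435 -164.72095583] 9.623289108276367
  greytop 334 ((546.8969116210938, -166.5706787109375), (32.351715087890625, 110.77278137207031), 9.881738662719727) local x [60.07531158 90.83707202] y [-53.89541796  51.95212646]Traceback (most recent call last):
  File "<stdin>", line 6, in <module>
  File "h.py", line 16, in dep
    o,d=ray(n,px,T); p=np.atleast_2d(px).astype(int); return o+d*D[p[:,1],p[:,0]][:,None]
        ~~~^^^^^^^^
  File "h.py", line 7, in ray
    s=cv2.undistortPoints(px[:,None],K,np.array([k,0,0,0,0.]))[:,0]
      ~~~~~~~~~~~~~~~~~~~^^^^^^^^^^^^^^^^^^^^^^^^^^^^^^^^^^^^^
cv2.error: OpenCV(4.12.0) /io/opencv/modules/calib3d/src/undistort.dispatch.cpp:347: error: (-215:Assertion failed) CV_IS_MAT(_src) && CV_IS_MAT(_dst) && (_src->rows == 1 || _src->cols == 1) && (_dst->rows == 1 || _dst->cols == 1) && _src->cols + _src->rows - 1 == _dst->rows + _dst->cols - 1 && (CV_MAT_TYPE(_src->type) == CV_32FC2 || CV_MAT_TYPE(_src->type) == CV_64FC2) && (CV_MAT_TYPE(_dst->type) == CV_32FC2 || CV_MAT_TYPE(_dst->type) == CV_64FC2) in function 'cvUndistortPointsInternal'
```

send_rows([
  {"dx":15,"dy":-46},
  {"dx":16,"dy":-46,"rz":0},
  {"dx":16,"dy":-46},
  {"dx":16,"dy":-46},
  {"rz":-8},
])

```text
invalid input
```

send_rows([
  {"rz":-8.2},
  {},
  {},
], jaw=60)

```text
invalid input
```

```bash
sed -i 's/px=np.atleast_2d(np.array(px,float))/px=np.ascontiguousarray(np.atleast_2d(np.array(px,float)))/' h.py; python3 - <<'E'
from h import *
T=toolT();s=state();print(s["clock"],T.round(4),s["opening"])
I,D=read_camera("wrist");np.savez("wrist1.npz",im=I,d=D,T=T);cv2.imwrite("pics/w1.png",I)
hsv=cv2.cvtColor(I,cv2.COLOR_BGR2HSV)
m=((hsv[...,0]<6)|(hsv[...,0]>174))&(hsv[...,1]>150)&(hsv[...,2]>60)
v,u=np.where(m);P=dep("wrist",np.c_[u,v],D,T)
for lo,hi in ((.092,.106),):
    ok=(P[:,2]>lo)&(P[:,2]<hi)&(abs(P[:,1]-.19)<.08)
    print(ok.sum(),np.median(P[ok,2]))
    r=cv2.minAreaRect((P[ok,:2]*1000).astype(np.float32));print(r)
    Q=onz("wrist",np.c_[u,v][ok],.098,T); print(cv2.minAreaRect((Q[:,:2]*1000).astype(np.float32)))
E
```

```text
0.15 [[ 1.000e+00 -0.000e+00 -1.200e-03  5.248e-01]
 [-0.000e+00 -1.000e+00  1.000e-04  0.000e+00]
 [-1.200e-03 -1.000e-04 -1.000e+00  2.094e-01]
 [ 0.000e+00  0.000e+00  0.000e+00  1.000e+00]] 0.9986949573074079
254 0.09882733891558063
((600.479248046875, 144.02354431152344), (7.741474151611328, 14.22225284576416), 89.51703643798828)
((600.7186279296875, 143.95431518554688), (14.439138412475586, 7.571857929229736), 0.4587058424949646)
```

View pics/w1.png

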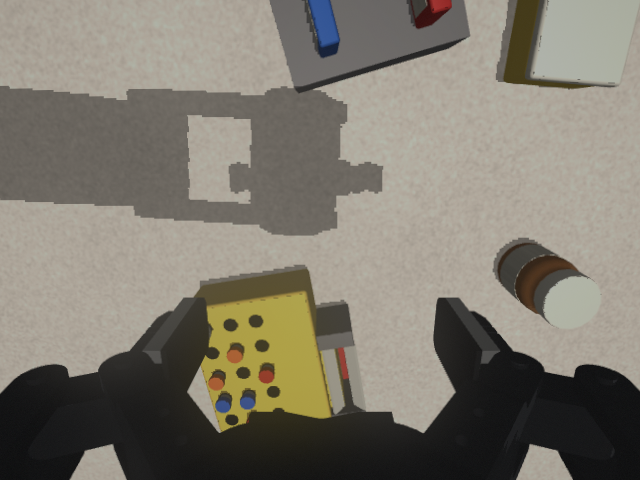

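The moves were refused, so the view is unchanged: rack at (270,350), stand at the top. I'll give every row all its fields.

send_rows([
  {"dx":15,"dy":-46,"dz":0,"rx":0,"ry":0,"rz":0},
  {"dx":16,"dy":-46,"dz":0,"rx":0,"ry":0,"rz":0},
  {"dx":16,"dy":-46,"dz":0,"rx":0,"ry":0,"rz":0},
  {"dx":16,"dy":-46,"dz":0,"rx":0,"ry":0,"rz":0},
  {"dx":0,"dy":0,"dz":0,"rx":0,"ry":0,"rz":-8},
])

```text
clock: 0.7
eef_pos: [0.588, 0.1891, 0.2078]
tool_rot: [-3.132, -0.229, 0.004]
contact_force: [-0.2, -0.7, 0.2]
opening: 1.001
```

send_rows([
  {"dx":0,"dy":0,"dz":0,"rx":0,"ry":0,"rz":-8.2},
  {"dx":0,"dy":0,"dz":0,"rx":0,"ry":0,"rz":0},
  {"dx":0,"dy":0,"dz":0,"rx":0,"ry":0,"rz":0},
  {"dx":0,"dy":0,"dz":0,"rx":0,"ry":0,"rz":0},
], jaw=60)

```text
clock: 1.1
eef_pos: [0.588, 0.1837, 0.2102]
tool_rot: [-3.111, -0.438, -0.0]
contact_force: [0.6, 0.0, 0.3]
opening: 0.702
```

```bash
python3 - <<'E'
from h import *
T=toolT();s=state();print(s["clock"],T.round(4),s["opening"])
I,D=read_camera("wrist");np.savez("wrist1.npz",im=I,d=D,T=T);cv2.imwrite("pics/w2.png",I)
hsv=cv2.cvtColor(I,cv2.COLOR_BGR2HSV)
m=((hsv[...,0]<6)|(hsv[...,0]>174))&(hsv[...,1]>150)&(hsv[...,2]>60)
v,u=np.where(m);P=dep("wrist",np.c_[u,v],D,T)
ok=(P[:,2]>.092)&(P[:,2]<.106)&(abs(P[:,1]-.19)<.08)
print(ok.sum(),np.median(P[ok,2]))
for Q in (P[ok],onz("wrist",np.c_[u,v][ok],.098,T)):
    r=cv2.minAreaRect((Q[:,:2]*1000).astype(np.float32));print(r)
    c=np.array([*r[0],75])/1000; print("tool coords of centre mm",(T[:3,:3].T@(c-T[:3,3])*1000).round(1), "yaw tool",np.degrees(np.arctan2(T[1,0],T[0,0])))
E
```

```text
1.1 [[ 9.612e-01  2.759e-01  2.000e-04  5.880e-01]
 [ 2.759e-01 -9.612e-01  1.000e-04  1.837e-01]
 [ 2.000e-04  0.000e+00 -1.000e+00  2.102e-01]
 [ 0.000e+00  0.000e+00  0.000e+00  1.000e+00]] 0.7022794092585048
1121 0.09897032092049896
((588.5420532226562, 189.87484741210938), (12.297148704528809, 97.37273406982422), 15.827662467956543)
tool coords of centre mm [  2.2  -5.8 135.2] yaw tool 16.015863804532547
((588.5122680664062, 189.97955322265625), (12.30409049987793, 96.97669219970703), 15.806675910949707)
tool coords of centre mm [  2.2  -5.9 135.2] yaw tool 16.015863804532547
```

View pics/w2.png

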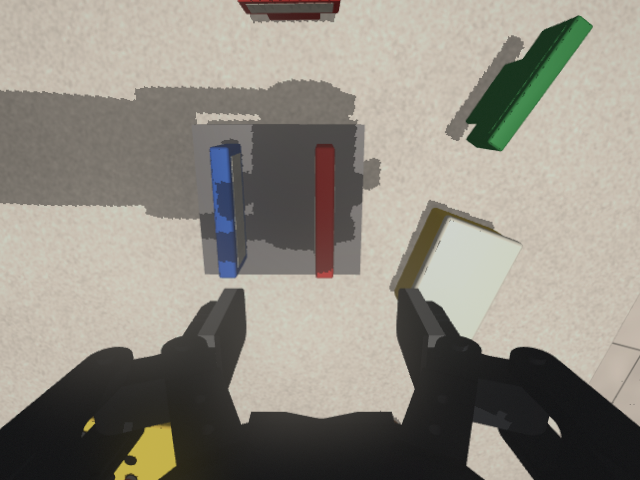

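The wrist view shows the red panel top at columns 316-334, rows 145-277. It is square to the jaws. The tip box corner at about (400,290) is outside the right finger's path. I descend with the jaw at 40 mm.

send_rows([
  {"dx":2.5,"dy":-5.5,"dz":0,"rx":0,"ry":0,"rz":0},
  {"dx":0,"dy":0,"dz":28,"rx":0,"ry":0,"rz":0},
  {"dx":0,"dy":0,"dz":35,"rx":0,"ry":0,"rz":0},
  {"dx":0,"dy":0,"dz":10,"rx":0,"ry":0,"rz":0},
  {"dx":0,"dy":0,"dz":0,"rx":0,"ry":0,"rz":0},
], jaw=44)

```text
clock: 1.65
eef_pos: [0.588, 0.1899, 0.1354]
tool_rot: [3.11, 0.442, -0.006]
contact_force: [0.1, 0.8, -0.1]
opening: 0.515
```

```bash
python3 - <<'E'
from h import *
T=toolT();s=state();print(s["clock"],T.round(4).tolist(),s["opening"])
I,D=read_camera("wrist");cv2.imwrite("pics/w3.png",I)
E
```

```text
1.65 [[0.9604, 0.2786, -0.0035, 0.588], [0.2786, -0.9604, -0.0009, 0.1899], [-0.0036, -0.0002, -1.0, 0.1354], [0.0, 0.0, 0.0, 1.0]] 0.5150774038938484
```

View pics/w3.png

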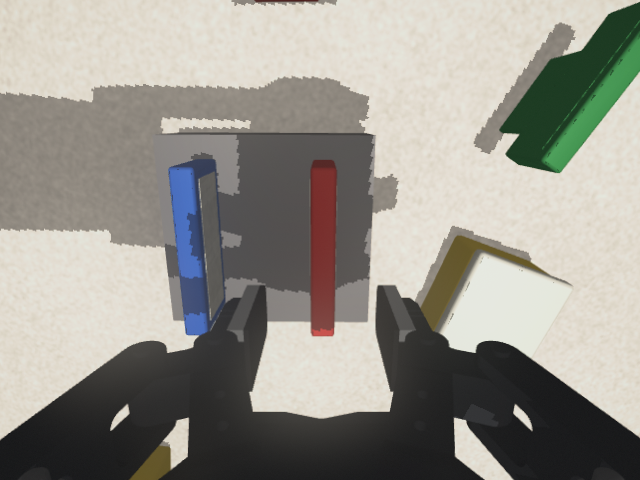

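The red panel (columns 311-336) is centred between the fingers (265 and 376). I descend and close.

send_rows([
  {"dx":0,"dy":0,"dz":25,"rx":0,"ry":0,"rz":0},
  {"dx":0,"dy":0,"dz":23,"rx":0,"ry":0,"rz":0},
  {"dx":0,"dy":0,"dz":10,"rx":0,"ry":0,"rz":0},
  {"dx":0,"dy":0,"dz":0,"rx":0,"ry":0,"rz":0},
  {"dx":0,"dy":0,"dz":0,"rx":0,"ry":0,"rz":0},
])

```text
clock: 2.2
eef_pos: [0.5899, 0.1902, 0.0812]
tool_rot: [-3.11, -0.442, -0.004]
contact_force: [-0.6, 0.4, 1.2]
opening: 0.516
```

send_rows([
  {"dx":0,"dy":0,"dz":0,"rx":0,"ry":0,"rz":0},
  {"dx":0,"dy":0,"dz":0,"rx":0,"ry":0,"rz":0},
  {"dx":0,"dy":0,"dz":0,"rx":0,"ry":0,"rz":0},
  {"dx":0,"dy":0,"dz":0,"rx":0,"ry":0,"rz":0},
  {"dx":0,"dy":0,"dz":0,"rx":0,"ry":0,"rz":0},
], jaw=0)

```text
clock: 2.7
eef_pos: [0.5889, 0.19, 0.0792]
tool_rot: [3.11, 0.443, 0.0]
contact_force: [0.6, -0.4, 0.4]
opening: -0.005
```

The opening reads shut, so the grasp may have missed. I look before doing anything else.

```bash
python3 - <<'E'
from h import *
T=toolT();s=state();print(s["clock"],T.round(4).tolist(),s["opening"])
I,D=read_camera("wrist");cv2.imwrite("pics/w4.png",I)
J,D=read_camera("side");cv2.imwrite("pics/s4.png",cv2.resize(J[180:400,200:420],(600,600)))
E
```

```text
2.7 [[0.9603, 0.279, 0.0001, 0.5889], [0.279, -0.9603, -0.0, 0.19], [0.0001, 0.0, -1.0, 0.0792], [0.0, 0.0, 0.0, 1.0]] -0.004896862562539358
```

View pics/w4.png

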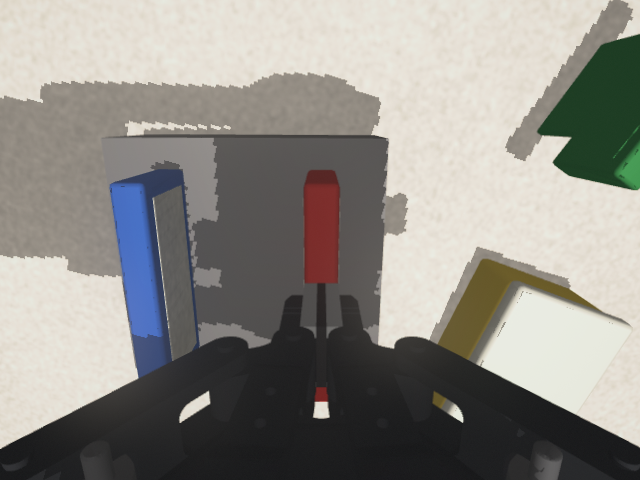

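View pics/s4.png

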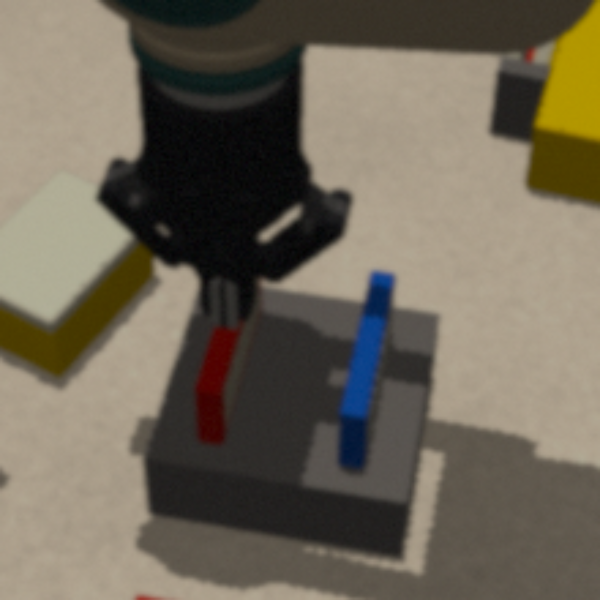

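```bash
python3 - <<'E'
from h import *
T=toolT();I,D=read_camera("wrist")
cv2.imwrite("pics/w5.png",np.clip(cv2.resize(I[250:420,240:410],(600,600),interpolation=cv2.INTER_CUBIC).astype(float)*2.5,0,255).astype(np.uint8))
for v in (200,270,290,300,320,340,360,392):
    us=[290,308,312,318,321,324,330,336,350];P=dep("wrist",[(u,v) for u in us],D,T)
    print(v,[(round(1000*((T[:3,:3].T@(p-T[:3,3]))[0])),round(1000*p[2])) for p in P])
print(state()["opening"],state()["clock"])
E
```

```text
200 [(-16, 52), (-5, 100), (-4, 99), (-2, 99), (0, 100), (1, 101), (3, 99), (5, 98), (14, 54)]
270 [(-17, 53), (-6, 99), (-4, 99), (-2, 99), (0, 99), (1, 99), (3, 99), (6, 98), (15, 54)]
290 [(-17, 53), (-5, 112), (-4, 112), (-2, 112), (0, 113), (1, 112), (3, 112), (5, 113), (15, 53)]
300 [(-12, 112), (-5, 120), (-4, 120), (-2, 120), (0, 120), (1, 120), (3, 121), (5, 121), (10, 112)]
320 [(-11, 127), (-5, 135), (-3, 135), (-1, 135), (0, 135), (0, 136), (2, 134), (4, 134), (9, 127)]
340 [(-9, 148), (-4, 149), (-3, 147), (-1, 138), (0, 139), (0, 139), (2, 148), (4, 147), (8, 148)]
360 [(-9, 158), (-4, 158), (-3, 148), (-1, 139), (0, 139), (0, 138), (2, 153), (3, 158), (7, 157)]
392 [(-7, 177), (-4, 150), (-3, 149), (-2, 98), (0, 98), (1, 100), (2, 149), (3, 165), (6, 176)]
0.0021153066158781275 2.85
```

View pics/w5.png

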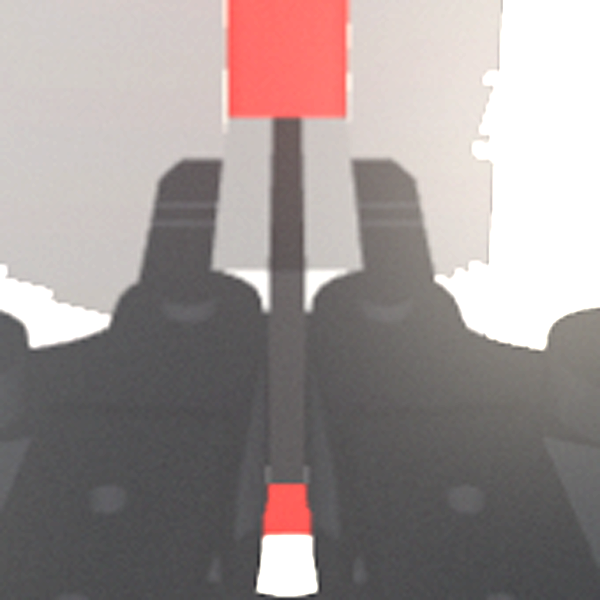

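The fingers look shut and are above the panel. Depth on the pads shows z of about 0.11, so the real fingertips are well behind where "17 mm ahead of the TCP" would put them. I quantify that from both cameras.

```bash
python3 - <<'E'
from h import *
T=toolT();I,D=read_camera("wrist")
tool=lambda P:((P-T[:3,3])@T[:3,:3]*1000).round(1)
print(tool(dep("wrist",[(312,v) for v in (280,284,286,290,300,310,320)],D,T)))
print("dark",tool(dep("wrist",[(296,v) for v in (294,297,300,310,320)],D,T)))
J,E=read_camera("side")
vs=range(270,306,3)
P=dep("side",[(282,v) for v in vs],E)
for v,p,t in zip(vs,P,tool(P)): print(v,p.round(3),t,J[v,282])
for n,Dd in (("side",E),("scene",read_camera("scene")[1])):
    v,u=np.mgrid[0:480,0:640];P=dep(n,np.c_[u.ravel(),v.ravel()],Dd);t=tool(P)
    m=(abs(t[:,0])<14)&(abs(t[:,1])<14)&(t[:,2]>-90)
    print(n,m.sum(),np.histogram(t[m,2],bins=range(-90,40,5)))
E
```

```text
[[ -4.1 -10.  -19.9]
 [ -3.9 -11.9 -28.4]
 [ -3.9 -11.4 -29.3]
 [ -3.8 -11.5 -33.1]
 [ -3.6 -11.7 -41.9]
 [ -3.5 -11.5 -48.9]
 [ -3.3 -11.3 -55.4]]
dark [[-13.9  17.6  25.9]
 [-10.   -7.3 -30.2]
 [ -9.8  -7.5 -33.3]
 [ -9.2  -8.3 -42.7]
 [ -8.9  -7.2 -47.9]]
270 [0.593 0.186 0.147] [  3.1   4.8 -68.4] [14 12 12]
273 [0.591 0.19  0.146] [  2.3   1.  -66.5] [11 12 12]
276 [0.591 0.19  0.139] [  2.4   1.  -60.3] [11 12 11]
279 [0.59  0.193 0.138] [  1.5  -3.1 -58.7] [7 9 5]
282 [0.587 0.198 0.138] [  0.3  -8.6 -58.7] [22 23 24]
285 [0.585 0.201 0.135] [ -0.4 -11.8 -56.2] [33 34 35]
288 [0.586 0.201 0.129] [ -0.2 -11.5 -49.6] [30 31 32]
291 [0.585 0.201 0.123] [ -0.1 -12.  -43.8] [28 31 32]
294 [0.585 0.202 0.117] [ -0.1 -12.4 -37.9] [26 29 29]
297 [0.586 0.202 0.11 ] [  0.1 -12.2 -31.1] [25 27 28]
300 [0.588 0.198 0.099] [  1.4  -8.1 -19.5] [13 14 62]
303 [0.585 0.203 0.098] [  0.2 -13.3 -19.2] [ 4  7 84]
side 715 (array([ 6, 12, 42, 52, 67, 31, 40, 49, 51, 43, 46, 44, 33,  8, 36,  9, 10,
       14,  9, 10,  8, 10, 10, 75,  0]), array([-90, -85, -80, -75, -70, -65, -60, -55, -50, -45, -40, -35, -30,
       -25, -20, -15, -10,  -5,   0,   5,  10,  15,  20,  25,  30,  35]))
scene 477 (array([ 3,  3,  6, 28, 25, 11, 18, 13, 21, 19, 20, 26, 16, 10, 32, 29, 20,
       22, 24, 21, 23, 20, 16, 50,  1]), array([-90, -85, -80, -75, -70, -65, -60, -55, -50, -45, -40, -35, -30,
       -25, -20, -15, -10,  -5,   0,   5,  10,  15,  20,  25,  30,  35]))
```

Both cameras put the fingertips about 27 mm behind the reported TCP, at z of about 0.106, just above the panel top. So the reported TCP is about 44 mm farther along the fingers than described. Sideways it agrees. I rely on the cameras: reopen, then go 45 mm lower.

send_rows([
  {"dx":0,"dy":0,"dz":0,"rx":0,"ry":0,"rz":0},
  {"dx":0,"dy":0,"dz":0,"rx":0,"ry":0,"rz":0},
  {"dx":0,"dy":0,"dz":0,"rx":0,"ry":0,"rz":0},
  {"dx":0,"dy":0,"dz":0,"rx":0,"ry":0,"rz":0},
  {"dx":0,"dy":0,"dz":0,"rx":0,"ry":0,"rz":0},
], jaw=44)

```text
clock: 3.5
eef_pos: [0.5889, 0.19, 0.0791]
tool_rot: [-3.11, -0.443, -0.0]
contact_force: [0.7, 0.6, -0.0]
opening: 0.512
```

send_rows([
  {"dx":0,"dy":0,"dz":10,"rx":0,"ry":0,"rz":0},
  {"dx":0,"dy":0,"dz":10,"rx":0,"ry":0,"rz":0},
  {"dx":0,"dy":0,"dz":10,"rx":0,"ry":0,"rz":0},
  {"dx":0,"dy":0,"dz":10,"rx":0,"ry":0,"rz":0},
  {"dx":0,"dy":0,"dz":2,"rx":0,"ry":0,"rz":0},
])

```text
clock: 4.0
eef_pos: [0.5878, 0.1897, 0.0348]
tool_rot: [3.11, 0.443, -0.005]
contact_force: [-0.1, 0.6, -0.6]
opening: 0.516
```

```bash
python3 - <<'E'
from h import *
T=toolT();s=state();print(s["clock"],T.round(4).tolist(),s["opening"],s["contact_force"])
I,D=read_camera("wrist");cv2.imwrite("pics/w6.png",I)
J,D=read_camera("side");cv2.imwrite("pics/s6.png",cv2.resize(J[180:400,200:420],(600,600)))
E
```

```text
4.0 [[0.9603, 0.279, -0.0032, 0.5878], [0.279, -0.9603, -0.0008, 0.1897], [-0.0033, -0.0001, -1.0, 0.0348], [0.0, 0.0, 0.0, 1.0]] 0.5163542144737999 [-0.07040027  0.57585135 -0.60977952]
```

View pics/w6.png

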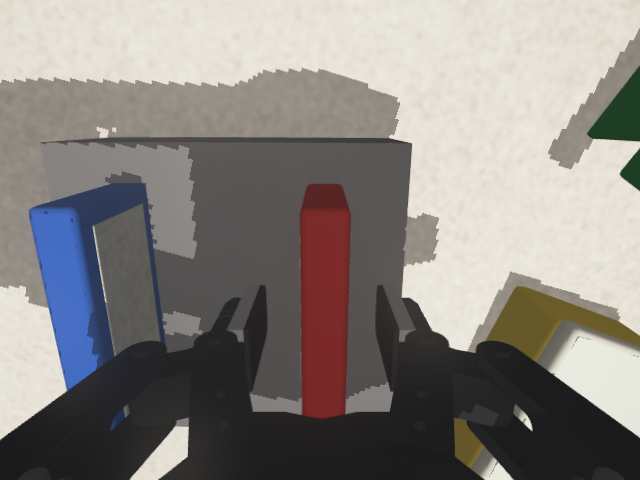

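View pics/s6.png

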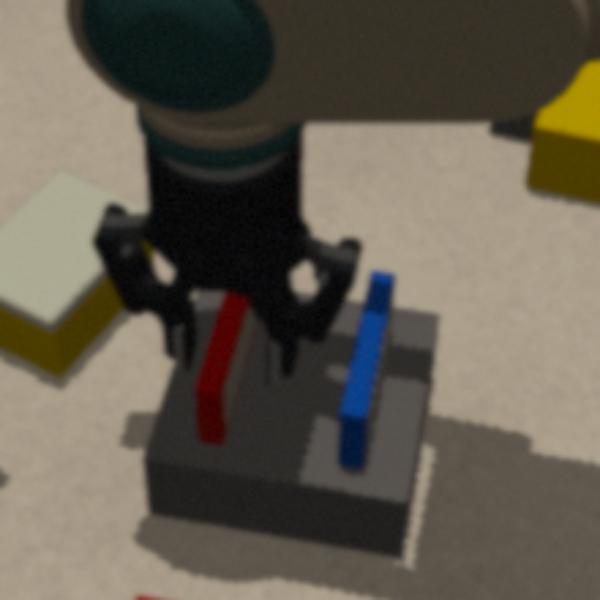

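The fingers now straddle the red panel: wrist columns 265 and 376 for the pads, panel 301-350. Blue at (45,290) is clear. I close.

send_rows([
  {"dx":0,"dy":0,"dz":0,"rx":0,"ry":0,"rz":0},
  {"dx":0,"dy":0,"dz":0,"rx":0,"ry":0,"rz":0},
  {"dx":0,"dy":0,"dz":0,"rx":0,"ry":0,"rz":0},
  {"dx":0,"dy":0,"dz":0,"rx":0,"ry":0,"rz":0},
  {"dx":0,"dy":0,"dz":0,"rx":0,"ry":0,"rz":0},
], jaw=0)

```text
clock: 4.6
eef_pos: [0.5894, 0.1901, 0.0379]
tool_rot: [-3.11, -0.443, -0.002]
contact_force: [0.8, 0.4, 3.3]
opening: 0.153
```

send_rows([
  {"dx":0,"dy":0,"dz":-15,"rx":0,"ry":0,"rz":0},
  {"dx":0,"dy":0,"dz":-25,"rx":0,"ry":0,"rz":0},
  {"dx":0,"dy":0,"dz":-30,"rx":0,"ry":0,"rz":0},
  {"dx":0,"dy":0,"dz":-30,"rx":0,"ry":0,"rz":0},
  {"dx":0,"dy":0,"dz":-20,"rx":0,"ry":0,"rz":0},
])

```text
clock: 5.1
eef_pos: [0.5893, 0.1901, 0.1606]
tool_rot: [-3.11, -0.443, -0.005]
contact_force: [0.6, -1.0, 0.6]
opening: 0.157
```

send_rows([
  {"dx":0,"dy":0,"dz":0,"rx":0,"ry":0,"rz":0},
  {"dx":0,"dy":0,"dz":0,"rx":0,"ry":0,"rz":0},
  {"dx":0,"dy":0,"dz":0,"rx":0,"ry":0,"rz":0},
])

```text
clock: 5.4
eef_pos: [0.588, 0.1897, 0.1551]
tool_rot: [3.11, 0.443, -0.005]
contact_force: [-0.4, -0.2, -1.2]
opening: 0.156
```

```bash
cat > meas.py <<'E'
from h import *
import sys
k=sys.argv[1]
T=toolT();s=state();print(s["clock"],T.round(4).tolist(),s["opening"],s["contact_force"].round(1))
tool=lambda P:((P-T[:3,3])@T[:3,:3]*1000).round(1)
W,Dw=read_camera("wrist");cv2.imwrite(f"pics/w{k}.png",W)
I,D=read_camera("scene");J,E=read_camera("side")
np.savez(f"m{k}.npz",W=W,Dw=Dw,I=I,D=D,J=J,E=E,T=T)
cv2.imwrite(f"pics/sc{k}.png",I);cv2.imwrite(f"pics/si{k}.png",J)
for n,im,Dd in (("wrist",W,Dw),("scene",I,D),("side",J,E)):
    h=cv2.cvtColor(im,cv2.COLOR_BGR2HSV)
    m=((h[...,0]<6)|(h[...,0]>174))&(h[...,1]>150)&(h[...,2]>40)
    v,u=np.where(m);P=dep(n,np.c_[u,v],Dd,T);t=tool(P)
    ok=(abs(t[:,0])<30)&(abs(t[:,1])<70)&(t[:,2]>-75)&(t[:,2]<60)
    t=t[ok]
    if len(t)<20: print(n,"none");continue
    q=np.percentile(t,[1,99],axis=0).round(1);print(n,len(t),"x",q[:,0],"y",q[:,1],"z",q[:,2])
    top=t[t[:,2]<np.percentile(t[:,2],2)+4]
    r=cv2.minAreaRect(top[:,:2].astype(np.float32));print("  top z",np.median(top[:,2]),r,np.polyfit(top[:,1],top[:,0],1), "zslope",np.polyfit(top[:,1],top[:,2],1))
E
python3 meas.py 7
```

```text
5.4 [[0.9603, 0.279, -0.0032, 0.588], [0.279, -0.9603, -0.0009, 0.1897], [-0.0033, -0.0, -1.0, 0.1551], [0.0, 0.0, 0.0, 1.0]] 0.15597771103386082 [-0.4 -0.2 -1.2]
wrist 8615 x [-6.9  5.9] y [-48.6  20.2] z [-62.3 -59.5]
  top z -60.9 ((-0.5, -13.650001525878906), (71.0999984741211, 13.399999618530273), 90.0) [ 0.01457657 -0.5938945 ] zslope [ 2.31854929e-03 -6.08737871e+01]
scene 716 x [-3.5  9.4] y [-23.3  51.9] z [-61.8  28.1]
  top z -59.5 ((4.175581932067871, 26.91998291015625), (51.21249008178711, 16.60731315612793), 86.90154266357422) [0.04689624 1.4754424 ] zslope [ 1.61558574e-02 -6.02684399e+01]
side 694 x [-6.6  8.3] y [-51.2  19.1] z [-61.6  21.5]
  top z -59.9 ((1.1008715629577637, -12.794136047363281), (77.17413330078125, 14.791145324707031), 86.6101303100586) [0.04848554 1.58915673] zslope [-5.44913999e-03 -5.99699287e+01]
```

View pics/w7.png

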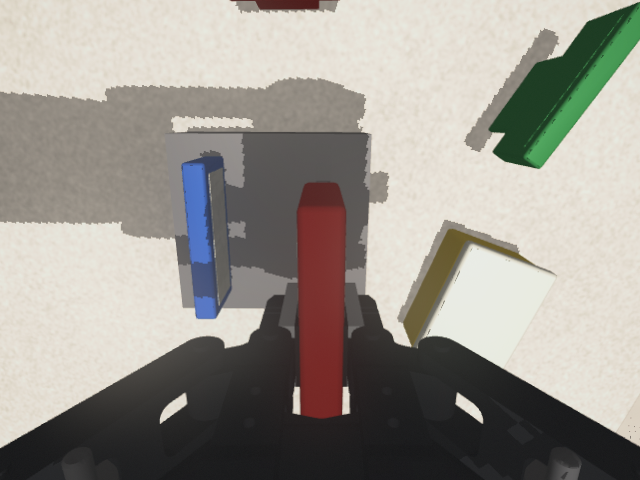

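View pics/si7.png

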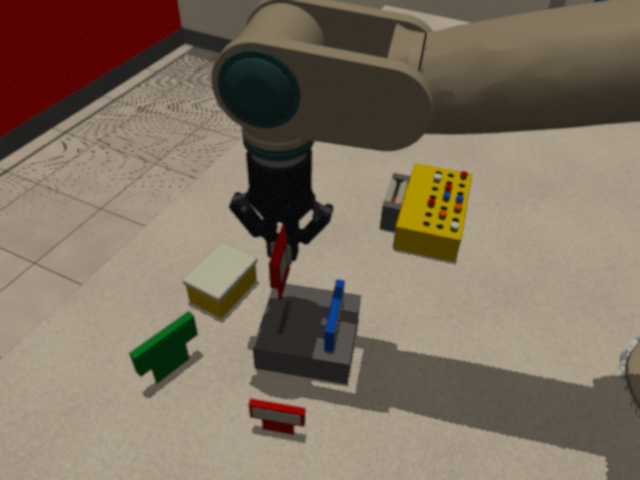

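The holder is in the gripper and clear of the stand, upright and centred (panel in wrist columns 297-346, side view (281,262)). Next I turn to the rail's yaw and carry it over.

send_rows([
  {"dx":0,"dy":0,"dz":0,"rx":0,"ry":0,"rz":6.3},
  {"dx":-8,"dy":27,"dz":0,"rx":0,"ry":0,"rz":0},
  {"dx":-13,"dy":45,"dz":0,"rx":0,"ry":0,"rz":0},
  {"dx":-13,"dy":45,"dz":0,"rx":0,"ry":0,"rz":0},
  {"dx":-13,"dy":45,"dz":0,"rx":0,"ry":0,"rz":0},
])

```text
clock: 6.05
eef_pos: [0.5697, 0.0209, 0.1564]
tool_rot: [-3.13, -0.272, 0.002]
contact_force: [0.0, 0.2, -0.2]
opening: 0.157
```

send_rows([
  {"dx":-13,"dy":45,"dz":0,"rx":0,"ry":0,"rz":0},
  {"dx":-13,"dy":45,"dz":0,"rx":0,"ry":0,"rz":0},
  {"dx":-13,"dy":45,"dz":0,"rx":0,"ry":0,"rz":0},
  {"dx":-13,"dy":30,"dz":0,"rx":0,"ry":0,"rz":0},
  {"dx":0,"dy":17,"dz":0,"rx":0,"ry":0,"rz":0},
])

```text
clock: 6.55
eef_pos: [0.5494, -0.1685, 0.1565]
tool_rot: [-3.13, -0.266, 0.002]
contact_force: [-0.1, 0.1, -1.3]
opening: 0.156
```

send_rows([
  {"dx":0,"dy":0,"dz":0,"rx":0,"ry":0,"rz":0},
  {"dx":0,"dy":0,"dz":0,"rx":0,"ry":0,"rz":0},
  {"dx":0,"dy":0,"dz":0,"rx":0,"ry":0,"rz":0},
  {"dx":0,"dy":0,"dz":0,"rx":0,"ry":0,"rz":0},
])

```text
clock: 6.95
eef_pos: [0.5508, -0.1646, 0.1571]
tool_rot: [-3.129, -0.274, -0.0]
contact_force: [-0.1, 0.1, -0.1]
opening: 0.153
```

```bash
python3 meas.py 8
```

```text
6.95 [[0.9848, 0.1737, 0.0, 0.5508], [0.1737, -0.9848, 0.0002, -0.1646], [0.0001, -0.0002, -1.0, 0.1571], [0.0, 0.0, 0.0, 1.0]] 0.15279250238272782 [-0.1  0.1 -0.1]
wrist 7329 x [-7.   5.8] y [-48.2  20.5] z [-62.3 -59.5]
  top z -60.9 ((-0.4514317512512207, -13.68514633178711), (13.47655963897705, 70.98058319091797), 0.3097035884857178) [ 0.04322979 -0.74758138] zslope [ 3.42390230e-03 -6.08869865e+01]
scene 889 x [-2.2  9.6] y [-46.6  49.2] z [-61.3  26.3]
  top z -59.4 ((6.483642578125, 1.4448127746582031), (20.89318084716797, 96.26508331298828), 0.7146713733673096) [-5.01273206e-06  3.96283918e+00] zslope [-3.13001774e-03 -5.95147889e+01]
side 387 x [-6.7  7. ] y [-52.1  40.1] z [-62.1   9.1]
  top z -60.1 ((0.32891273498535156, -4.072132110595703), (97.94877624511719, 14.355632781982422), 89.4437484741211) [0.00920694 0.09525708] zslope [-2.80396356e-03 -6.00554366e+01]
```

View pics/w8.png

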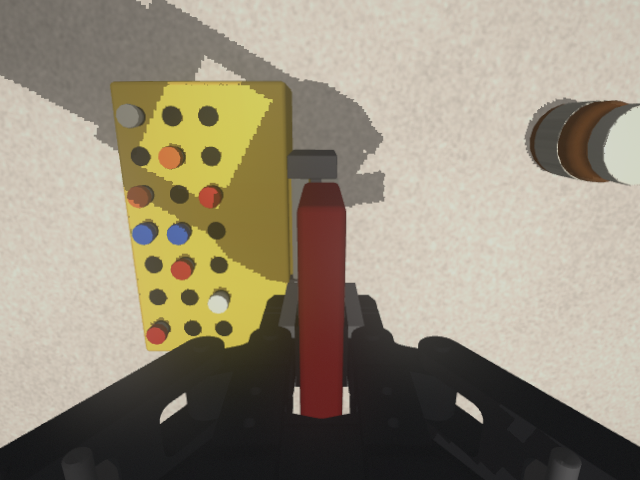

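View pics/sc8.png

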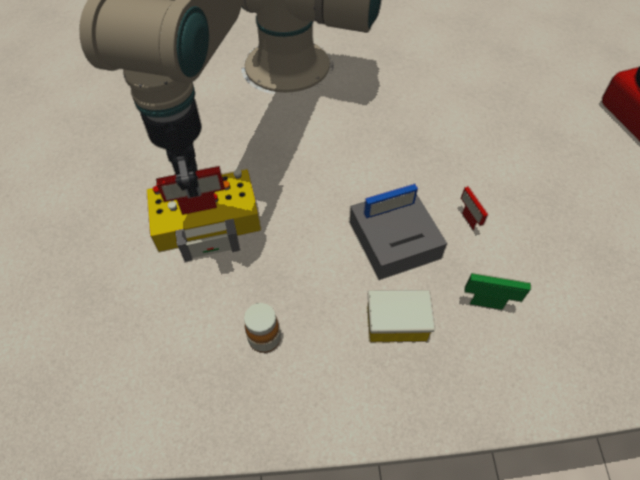

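View pics/si8.png

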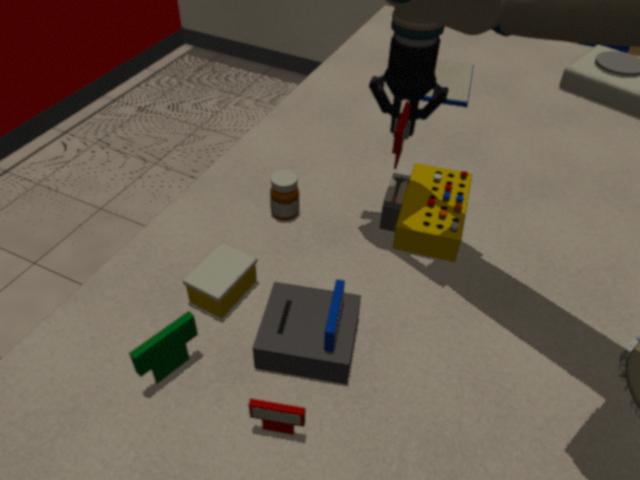

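The holder is above the rail. The wrist view shows the yellow front edge at about column 290 and the far end block at (313,163), both together with the panel, so I measure the alignment in that one view.

```bash
cat > al.py <<'E'
from h import *
import sys
z=np.load(f"m{sys.argv[1]}.npz");T=z["T"]
tool=lambda P:((P-T[:3,3])@T[:3,:3]*1000)
for n,I,D in (("wrist","W","Dw"),("scene","I","D"),("side","J","E")):
    I=z[I];D=z[D];h=cv2.cvtColor(I,cv2.COLOR_BGR2HSV)
    v,u=np.mgrid[0:480,0:640];uv=np.c_[u.ravel(),v.ravel()];P=dep(n,uv,D,T);t=tool(P);hh=h.reshape(-1,3)
    pl=abs(P[:,2]-.058)<.004
    y=pl&(hh[:,0]>18)&(hh[:,0]<34)&(hh[:,1]>140)
    ty=t[y]
    if len(ty)<50: continue
    # front edge: max x per y-bin
    b=np.arange(-120,120,4);e=[]
    for a in b:
        s=ty[(ty[:,1]>=a)&(ty[:,1]<a+4)]
        if len(s)>3: e.append((a+2,np.percentile(s[:,0],98)))
    e=np.array(e);k=np.median(e[:,1]);ok=abs(e[:,1]-k)<8;p=np.polyfit(e[ok,0],e[ok,1],1)
    print(n,"front edge x at y=0: %.1f slope %.4f"%(p[1],p[0]),"slot x",p[1]+19,"zmed",np.median(P[y,2]),"y ext",np.percentile(ty[:,1],[.5,99.5]))
    g=pl&(hh[:,1]<70)&(t[:,0]>p[1]+1)&(t[:,0]<p[1]+45)&(abs(t[:,1])<75)
    tg=t[g]
    for sgn in (-1,1):
        s=tg[tg[:,1]*sgn>30]
        if len(s)>15: print("   block",sgn,len(s),"x",np.percentile(s[:,0],[3,97]).round(1),"y",np.percentile(s[:,1],[3,97]).round(1))
E
python3 al.py 8
```

```text
wrist front edge x at y=0: -26.1 slope -0.0031 slot x -7.080703730914763 zmed 0.05885969706098407 y ext [-96.5971911   95.01408272]
   block -1 1272 x [-22.    9.2] y [-50.4 -32.2]
   block 1 78 x [-23.2 -18.7] y [30.8 41.7]
scene front edge x at y=0: -22.9 slope -0.0078 slot x -3.9389699886093794 zmed 0.05786903814703337 y ext [-95.75222078 100.67924847]
   block -1 139 x [-19.1  12.4] y [-49.  -32.2]
   block 1 167 x [-18.5  12.2] y [32.2 55.5]
side front edge x at y=0: -26.4 slope -0.0108 slot x -7.416983923466958 zmed 0.05801398679668579 y ext [-99.84730891  97.96698552]
   block -1 123 x [-19.   10.1] y [-53. -33.]
   block 1 118 x [-19.5  10.2] y [31.9 53.9]
```

```bash
python3 - <<'E'
from h import *
a=np.load("scene0.npz")["im"];b=np.load("side0.npz")["im"];w=np.load("wrist0.npz");W=w["im"]
c=lambda im,x0,y0,x1,y1:cv2.resize(im[y0:y1,x0:x1],(400,300),interpolation=cv2.INTER_NEAREST)
cv2.imwrite("pics/c9.png",np.vstack([np.hstack([c(a,170,215,250,275),c(b,370,165,430,210)]),np.hstack([c(W,300,290,400,365),c(W,300,345,400,420)])]))
T=np.array([[1,0,-.0012,.5248],[0,-1,.0001,0],[-.0012,-.0001,-1,.2094],[0,0,0,1]])
f=np.radians(9.9);e=np.array([np.cos(f),np.sin(f)]);g=np.array([-e[1],e[0]])
D=w["d"]
for v in (360,380,395):
    us=list(range(318,368,2));P=dep("wrist",[(u,v) for u in us],D,T)
    q=(P[:,:2]-[.5443,-.166]) 
    print(v,[(u,round(1000*x),round(1000*y),round(1000*z),int(I[1])) for u,x,y,z,I in zip(us,q@e,q@g,P[:,2],W[v,us])])
E
```

```text
360 [(318, -19, 25, 58, 148), (320, -17, 24, 57, 96), (322, -16, 18, 49, 147), (324, -13, 25, 58, 146), (326, -12, 23, 56, 149), (328, -10, 21, 54, 149), (330, -8, 20, 54, 149), (332, -6, 18, 51, 149), (334, -4, 18, 51, 149), (336, -3, 15, 47, 124), (338, -3, -5, 18, 77), (340, -1, -4, 21, 69), (342, 2, -3, 22, 64), (344, 4, -5, 20, 64), (346, 7, 16, 51, 127), (348, 9, 15, 51, 144), (350, 11, 17, 53, 143), (352, 13, 19, 56, 144), (354, 15, 18, 56, 144), (356, 17, 18, 57, 148), (358, 18, -21, 1, 162), (360, 20, -22, -1, 167), (362, 22, -22, 0, 167), (364, 25, -22, 0, 168), (366, 27, -22, 2, 170)]
380 [(318, -23, 4, 59, 159), (320, -21, 3, 58, 160), (322, -19, 2, 57, 149), (324, -17, 0, 55, 96), (326, -16, -5, 48, 146), (328, -13, 1, 57, 143), (330, -11, 0, 57, 149), (332, -10, -1, 55, 148), (334, -8, -2, 54, 149), (336, -6, -5, 51, 149), (338, -4, -5, 51, 148), (340, -3, -11, 44, 116), (342, -3, -34, 14, 73), (344, -1, -39, 7, 60), (346, 1, -38, 9, 61), (348, 3, -38, 10, 61), (350, 7, -8, 50, 132), (352, 9, -7, 52, 144), (354, 11, -5, 54, 143), (356, 13, -5, 55, 143), (358, 15, -4, 57, 143), (360, 17, -5, 56, 149), (362, 19, -48, 1, 159), (364, 21, -49, 0, 165), (366, 23, -48, 1, 169)]
395 [(318, -26, -13, 58, 158), (320, -24, -14, 58, 158), (322, -22, -14, 59, 158), (324, -20, -14, 59, 155), (326, -18, -16, 57, 131), (328, -17, -23, 49, 85), (330, -14, -17, 56, 148), (332, -12, -16, 59, 146), (334, -10, -18, 56, 147), (336, -9, -19, 56, 148), (338, -7, -21, 53, 149), (340, -5, -23, 51, 148), (342, -3, -25, 49, 151), (344, -2, -39, 32, 62), (346, 0, -40, 32, 57), (348, 2, -39, 33, 57), (350, 4, -39, 34, 57), (352, 7, -27, 49, 133), (354, 9, -26, 51, 142), (356, 11, -24, 54, 142), (358, 13, -23, 54, 142), (360, 15, -21, 57, 142), (362, 17, -22, 58, 147), (364, 18, -69, 0, 169), (366, 20, -68, 2, 169)]
```

View pics/c9.png

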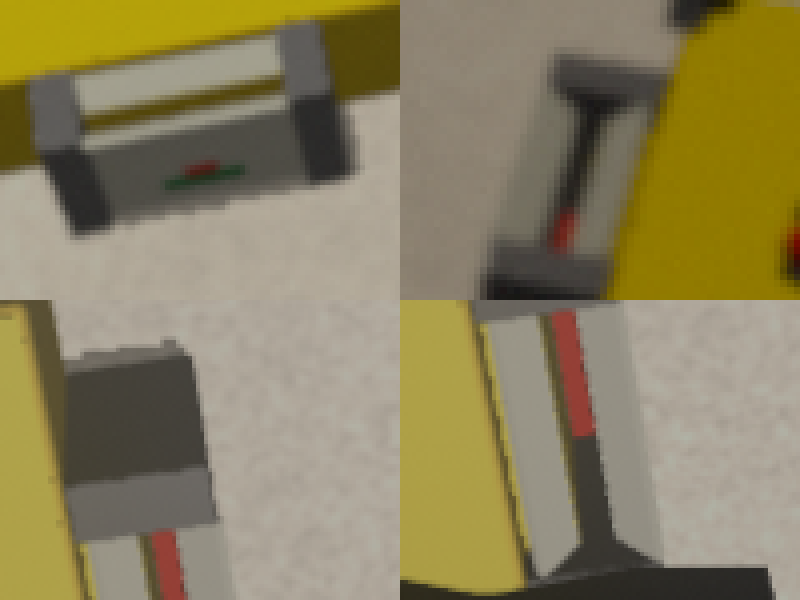

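The early wrist view shows the slot profile directly, with walls at about -3.5 and +5.5 mm around my reference. That puts the slot centre about 6 mm to the holder's -x, with y and yaw already aligned. I shift and come down to just above the mouth.

send_rows([
  {"dx":-6,"dy":0,"dz":0,"rx":0,"ry":0,"rz":0},
  {"dx":0,"dy":0,"dz":20,"rx":0,"ry":0,"rz":0},
  {"dx":0,"dy":0,"dz":20,"rx":0,"ry":0,"rz":0},
  {"dx":0,"dy":0,"dz":18,"rx":0,"ry":0,"rz":0},
  {"dx":0,"dy":0,"dz":0,"rx":0,"ry":0,"rz":0},
])

```text
clock: 7.6
eef_pos: [0.5427, -0.1664, 0.0962]
tool_rot: [-3.128, -0.271, 0.008]
contact_force: [-0.3, -0.0, -0.6]
opening: 0.156
```

send_rows([
  {"dx":0,"dy":0,"dz":0,"rx":0,"ry":0,"rz":0},
  {"dx":0,"dy":0,"dz":0,"rx":0,"ry":0,"rz":0},
  {"dx":0,"dy":0,"dz":0,"rx":0,"ry":0,"rz":0},
])

```text
clock: 7.9
eef_pos: [0.5452, -0.1672, 0.1005]
tool_rot: [3.129, 0.271, 0.003]
contact_force: [0.1, 0.3, -1.3]
opening: 0.158
```

```bash
python3 meas.py 10; python3 al.py 10; python3 - <<'E'
import cv2
a=cv2.imread("pics/sc10.png");b=cv2.imread("pics/si10.png");w=cv2.imread("pics/w10.png")
import numpy as np
c=lambda im,x0,y0,x1,y1:cv2.resize(im[y0:y1,x0:x1],(400,300),interpolation=cv2.INTER_CUBIC)
cv2.imwrite("pics/c10.png",np.vstack([np.hstack([c(a,150,165,270,255),c(b,370,125,450,185+20)]),np.hstack([c(w,200,100,440,280),c(w,0,0,640,480)])]))
E
```

```text
7.9 [[0.9851, 0.172, 0.0022, 0.5452], [0.172, -0.9851, -0.0008, -0.1672], [0.002, 0.0012, -1.0, 0.1005], [0.0, 0.0, 0.0, 1.0]] 0.15843638227399587 [ 0.1  0.3 -1.3]
wrist 8249 x [-7.   5.8] y [-48.6  20.3] z [-62.3 -59.3]
  top z -60.9 ((-0.5500001907348633, -13.39999771118164), (13.5, 71.80000305175781), 0.0) [ 0.02376906 -0.79688586] zslope [ 3.03490485e-03 -6.08699614e+01]
scene 737 x [-1.4  8.9] y [-46.6  47. ] z [-61.7  26.9]
  top z -59.6 ((5.919863700866699, -0.09064102172851562), (18.122892379760742, 94.39852142333984), 0.08694357424974442) [-0.00786323  3.60937754] zslope [ 7.65069496e-04 -5.95932512e+01]
side 367 x [-6.7  6.8] y [-52.6  41.1] z [-61.4  22.9]
  top z -59.6 ((-0.15000009536743164, -4.099998474121094), (94.80000305175781, 13.699999809265137), 90.0) [ 0.00936301 -0.00862512] zslope [-3.68406340e-03 -5.95702559e+01]
wrist front edge x at y=0: -20.5 slope -0.0061 slot x -1.5482709267494883 zmed 0.05885874892172466 y ext [-98.16800903  71.15133111]
   block -1 1804 x [-16.5  15.6] y [-52.  -31.9]
scene front edge x at y=0: -17.4 slope -0.0021 slot x 1.5790042682134207 zmed 0.057802506311626034 y ext [-97.3956823   99.40290091]
   block -1 144 x [-13.1  17.7] y [-50.5 -32.5]
   block 1 165 x [-12.2  18.6] y [32.8 53.4]
side front edge x at y=0: -20.6 slope -0.0068 slot x -1.622524465758218 zmed 0.05802082991966856 y ext [-101.23974934   96.37887447]
   block -1 127 x [-12.7  15.6] y [-55.  -35.1]
   block 1 50 x [-14.3  16.7] y [31.5 53. ]
```

View pics/c10.png

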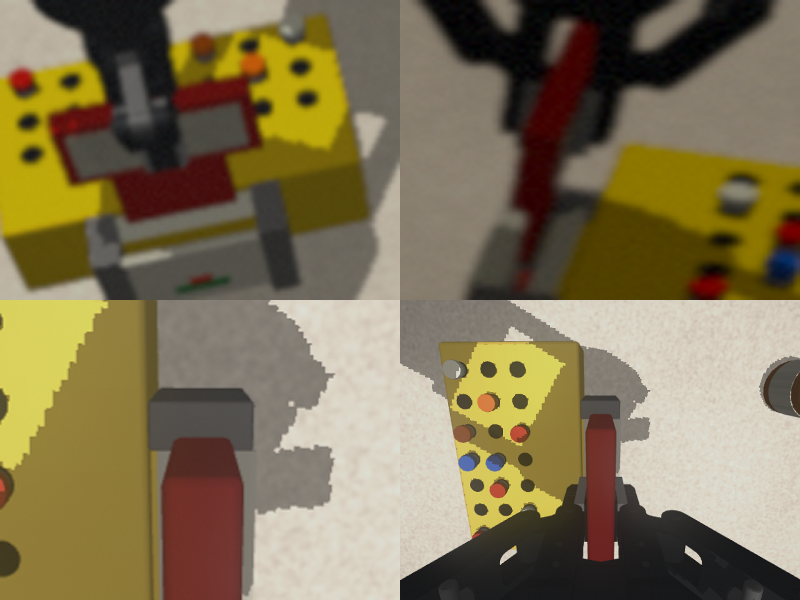

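The blade hangs just above the mouth, centred within about 1 mm in x and y. I go in gently.

send_rows([
  {"dx":0,"dy":0,"dz":7,"rx":0,"ry":0,"rz":0},
  {"dx":0,"dy":0,"dz":7,"rx":0,"ry":0,"rz":0},
  {"dx":0,"dy":0,"dz":7,"rx":0,"ry":0,"rz":0},
  {"dx":0,"dy":0,"dz":7,"rx":0,"ry":0,"rz":0},
  {"dx":0,"dy":0,"dz":7,"rx":0,"ry":0,"rz":0},
])

```text
clock: 8.55
eef_pos: [0.5447, -0.1669, 0.0634]
tool_rot: [-3.13, -0.271, -0.001]
contact_force: [1.3, 0.6, 0.5]
opening: 0.153
```

send_rows([
  {"dx":0,"dy":0,"dz":0,"rx":0,"ry":0,"rz":0},
  {"dx":0,"dy":0,"dz":0,"rx":0,"ry":0,"rz":0},
  {"dx":0,"dy":0,"dz":0,"rx":0,"ry":0,"rz":0},
])

```text
clock: 8.85
eef_pos: [0.5447, -0.1667, 0.0641]
tool_rot: [-3.13, -0.271, -0.0]
contact_force: [1.3, -0.1, -2.3]
opening: 0.156
```

```bash
python3 meas.py 11; python3 al.py 11; python3 - <<'E'
import cv2
a=cv2.imread("pics/sc11.png");b=cv2.imread("pics/si11.png");w=cv2.imread("pics/w11.png")
import numpy as np
c=lambda im,x0,y0,x1,y1:cv2.resize(im[y0:y1,x0:x1],(400,300),interpolation=cv2.INTER_CUBIC)
cv2.imwrite("pics/c11.png",np.vstack([np.hstack([c(a,150,175,270,265),c(b,370,135,450,195)]),np.hstack([c(w,200,100,440,280),c(w,0,0,640,480)])]))
E
```

```text
8.85 [[0.9851, 0.1721, 0.0001, 0.5447], [0.1721, -0.9851, 0.0003, -0.1667], [0.0001, -0.0002, -1.0, 0.0641], [0.0, 0.0, 0.0, 1.0]] 0.15637170714793827 [ 1.3 -0.1 -2.3]
wrist 9057 x [-7.   5.7] y [-49.3  20.3] z [-62.3 -45.1]
  top z -60.9 ((-0.6905293464660645, -13.796401977539062), (71.59013366699219, 13.48528003692627), 89.73897552490234) [ 0.00668539 -0.71039664] zslope [ 2.01308999e-03 -6.08619070e+01]
scene 598 x [-2.1  9.7] y [-45.9  47.3] z [-62.6  19.7]
  top z -59.9 ((1.957974910736084, 0.9031639099121094), (93.80618286132812, 14.330146789550781), 89.5895767211914) [-0.0096472   3.44949981] zslope [-2.36893810e-03 -5.99070353e+01]
side 337 x [-6.4  7.4] y [-52.1  38.9] z [-62.4   5. ]
  top z -60.2 ((0.33200931549072266, -5.427589416503906), (93.23696899414062, 14.043020248413086), 88.94559478759766) [0.0101798  0.37070352] zslope [-3.10206314e-04 -6.01937440e+01]
wrist front edge x at y=0: -19.4 slope 0.0052 slot x -0.4477578842337273 zmed 0.0588873493221061 y ext [-97.72917167  68.79078434]
   block -1 2043 x [-16.3  16. ] y [-51.4 -31.4]
scene front edge x at y=0: -17.0 slope -0.0028 slot x 1.9856546414057377 zmed 0.05788908884093902 y ext [-96.63163278  99.87539103]
   block -1 122 x [-7.7 18.5] y [-49.9 -32.2]
   block 1 143 x [-8.3 18.7] y [32.9 54.1]
side front edge x at y=0: -20.2 slope -0.0091 slot x -1.225808548718284 zmed 0.05800285611325928 y ext [-100.54362634   97.10000099]
   block -1 125 x [-12.5  16.6] y [-54.3 -32.5]
```

View pics/c11.png

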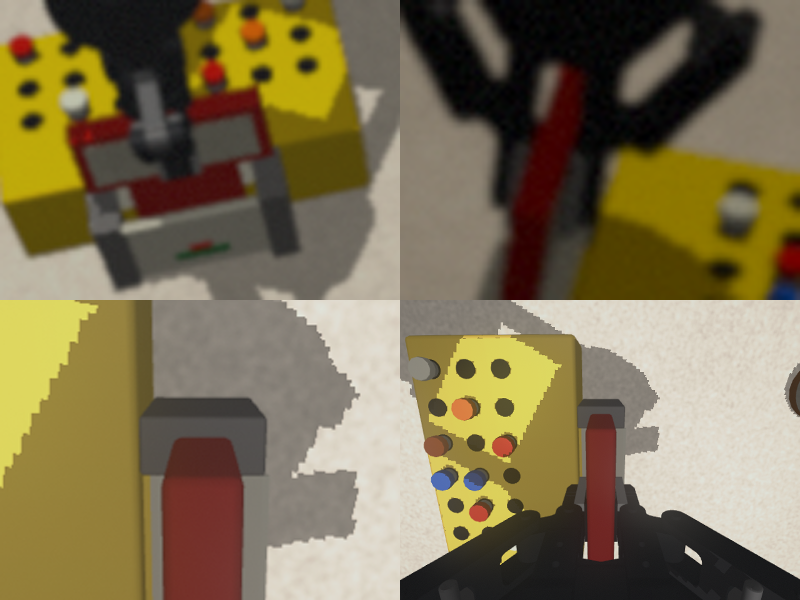

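The blade is inside the slot, about 24 mm deep, with low forces. I continue onto the foot.

send_rows([
  {"dx":0,"dy":0,"dz":5,"rx":0,"ry":0,"rz":0},
  {"dx":0,"dy":0,"dz":5,"rx":0,"ry":0,"rz":0},
  {"dx":0,"dy":0,"dz":5,"rx":0,"ry":0,"rz":0},
  {"dx":0,"dy":0,"dz":3,"rx":0,"ry":0,"rz":0},
  {"dx":0,"dy":0,"dz":0,"rx":0,"ry":0,"rz":0},
])

```text
clock: 9.5
eef_pos: [0.5448, -0.1672, 0.0465]
tool_rot: [3.129, 0.271, 0.001]
contact_force: [-0.8, 0.5, 6.4]
opening: 0.16
```

send_rows([
  {"dx":0,"dy":0,"dz":2,"rx":0,"ry":0,"rz":0},
  {"dx":0,"dy":0,"dz":0,"rx":0,"ry":0,"rz":0},
  {"dx":0,"dy":0,"dz":0,"rx":0,"ry":0,"rz":0},
])

```text
clock: 9.8
eef_pos: [0.5449, -0.1672, 0.0451]
tool_rot: [3.129, 0.271, 0.001]
contact_force: [-2.2, 0.9, 6.4]
opening: 0.152
```

send_rows([
  {"dx":0,"dy":0,"dz":2,"rx":0,"ry":0,"rz":0},
  {"dx":0,"dy":0,"dz":0,"rx":0,"ry":0,"rz":0},
  {"dx":0,"dy":0,"dz":0,"rx":0,"ry":0,"rz":0},
])

```text
clock: 10.1
eef_pos: [0.5449, -0.1672, 0.0439]
tool_rot: [3.129, 0.271, 0.002]
contact_force: [-3.4, 2.0, 12.5]
opening: 0.156
```

send_rows([
  {"dx":0,"dy":0,"dz":2,"rx":0,"ry":0,"rz":0},
  {"dx":0,"dy":0,"dz":0,"rx":0,"ry":0,"rz":0},
  {"dx":0,"dy":0,"dz":0,"rx":0,"ry":0,"rz":0},
])

```text
clock: 10.4
eef_pos: [0.545, -0.1672, 0.0438]
tool_rot: [3.129, 0.271, 0.002]
contact_force: [-10.1, 4.6, 23.3]
opening: 0.154
```

```bash
python3 meas.py 12; python3 al.py 12; python3 - <<'E'
import cv2
a=cv2.imread("pics/sc12.png");b=cv2.imread("pics/si12.png");w=cv2.imread("pics/w12.png");o=cv2.imread("pics/scene0.png")
import numpy as np
c=lambda im,x0,y0,x1,y1:cv2.resize(im[y0:y1,x0:x1],(400,300),interpolation=cv2.INTER_CUBIC)
cv2.imwrite("pics/c12.png",np.vstack([np.hstack([c(a,150,185,270,275),c(b,370,135,450,195)]),np.hstack([c(a,190,237,230,267),c(o,190,237,230,267)])]))
E
```

```text
10.4 [[0.9851, 0.172, 0.0014, 0.545], [0.172, -0.9851, -0.0009, -0.1672], [0.0012, 0.0012, -1.0, 0.0438], [0.0, 0.0, 0.0, 1.0]] 0.15393144118529195 [-10.1   4.6  23.3]
wrist 9295 x [-7.1  5.9] y [-49.2  20.2] z [-62.3 -53.2]
  top z -61.0 ((-0.624086856842041, -13.654769897460938), (71.69882202148438, 13.586854934692383), 89.8825912475586) [ 0.00296684 -0.62399858] zslope [ 3.20834994e-03 -6.09054048e+01]
scene 375 x [-1.3 11.5] y [-47.2  48.4] z [-62.6  -0.5]
  top z -60.1 ((6.989807605743408, 0.5175971984863281), (94.13209533691406, 17.440540313720703), 89.11176300048828) [1.05896289e-03 3.99147169e+00] zslope [-5.32187475e-03 -6.02102573e+01]
side 329 x [-6.4  7.4] y [-52.9  36.3] z [-62.5 -16.9]
  top z -60.1 ((0.2936859130859375, -5.988166809082031), (91.39698028564453, 13.418615341186523), 89.85747528076172) [0.00172223 0.17588369] zslope [ 5.58260654e-04 -6.02450151e+01]
wrist front edge x at y=0: -21.3 slope -0.0201 slot x -2.3382628515441013 zmed 0.05887894551128915 y ext [-98.11443646  50.45815963]
   block -1 2482 x [-16.6  15.9] y [-51.9 -31.2]
   block 1 159 x [-13.   12.1] y [45.5 53.4]
scene front edge x at y=0: -16.9 slope -0.0003 slot x 2.0635155954450077 zmed 0.05791420331475894 y ext [-97.14728609  99.41395717]
   block -1 59 x [ 7.7 19.5] y [-50.2 -32.7]
   block 1 72 x [ 5.2 19.1] y [33.  53.5]
side front edge x at y=0: -20.5 slope -0.0082 slot x -1.4895869858559934 zmed 0.05798456779614075 y ext [-101.21569519   96.04851764]
   block -1 84 x [-12.8  16.5] y [-55.1 -31. ]
```

View pics/c12.png

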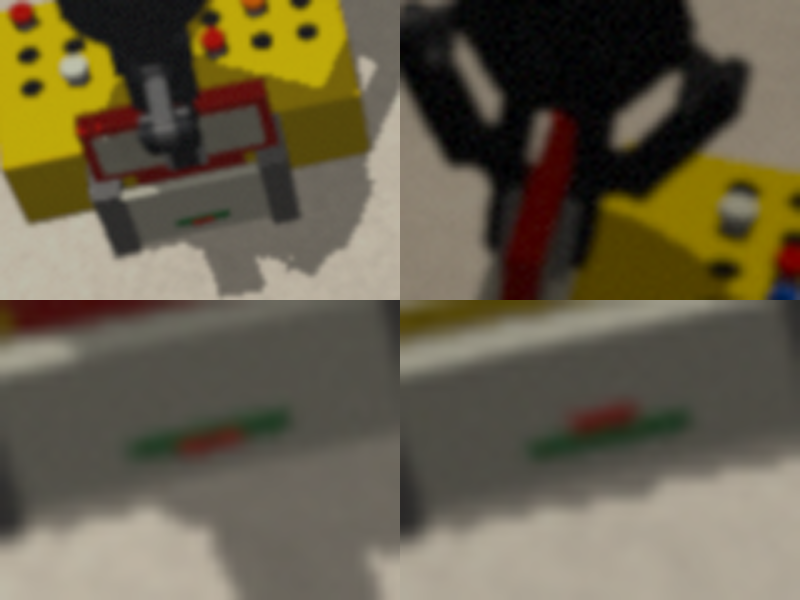

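The holder is seated. The pointer has sunk from above the green band (right crop) into it (left crop). The height stopped changing while force rose to 23 N, so the shoulders are on the blocks. One more steadiness check before handing in.

send_rows([
  {"dx":0,"dy":0,"dz":0,"rx":0,"ry":0,"rz":0},
  {"dx":0,"dy":0,"dz":0,"rx":0,"ry":0,"rz":0},
  {"dx":0,"dy":0,"dz":0,"rx":0,"ry":0,"rz":0},
  {"dx":0,"dy":0,"dz":0,"rx":0,"ry":0,"rz":0},
  {"dx":0,"dy":0,"dz":0,"rx":0,"ry":0,"rz":0},
])

```text
clock: 11.05
eef_pos: [0.545, -0.1672, 0.0438]
tool_rot: [3.129, 0.271, 0.002]
contact_force: [-11.2, 4.9, 23.5]
opening: 0.155
```

```bash
python3 - <<'E'
from h import *
# bystanders: image shift vs start
a=np.load("scene0.npz")["im"];b,_=read_camera("scene")
for nm,(x0,y0,x1,y1) in dict(blue=(360,183,422,220),jar=(238,298,288,355),tip=(360,282,440,345)).items():
    r=cv2.matchTemplate(b[y0-8:y1+8,x0-8:x1+8],a[y0:y1,x0:x1],cv2.TM_CCOEFF_NORMED);_,m,_,l=cv2.minMaxLoc(r);print(nm,np.array(l)-8,round(m,3))
s=state();print(s["clock"],s["eef_pos"],s["contact_force"],s["opening"],abs(s["qd"]).max())
E
```

```text
blue [0 0] 0.998
jar [0 0] 1.0
tip [0 0] 1.0
11.1 [ 0.54502775 -0.16717439  0.04384073] [-9.63756248  3.93057544 23.77167821] 0.16045285447605448 0.0016411448201949712
```

```bash
python3 - <<'E'
from station import *
print(close_job())
E
```

```text
the job is handed in; nothing more can be done
None
```

I lifted the red label holder out of the stand, carried it to the rail and pushed its blade down behind the lip onto the sprung foot. I handed the job in at about 11.1 s with it still gripped and pressed. The hand-in gives no verdict.

**Last checks:**
- **Seated:** the height stopped changing at reported TCP z 0.0438 while the push rose to about 23 N, well over the 9 N spring, so the shoulders are on the end blocks. The panel top measured about 104 mm, which is the home height. The red pointer sank into the green band, possibly slightly past its middle.
- **Position:** the wrist and side views put the holder within about 2 mm across and along the slot; the scene view reads about 2-3 mm off across the slot compared with those two. Its yaw matched within about 0.02 rad and it looked upright.
- **Still and gripped:** the arm was steady, with the jaws about 13 mm open on the 14 mm panel.
- **Others:** the blue holder, jar and tip box show no shift in the scene picture.

**Disagreements:**
- **TCP offset:** the first grasp closed on air just above the panel. Two cameras showed the fingertips about 27 mm behind the reported TCP, not 17 mm ahead of it as described. I used the camera measurement from then on.
- **Side load:** about 10 N along -x remained at the end. I left it.

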